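Park the small wheels in the lane

TASK

On the plywood building board, use the fingertips to sweep the three small wheels one at a time through the narrow gate into the parking lane, so that all three end up lying flat and wholly inside the lane, past the gate. Only slide them along the board: do not lift them, and do not disturb the big wheel, the glue bottle, the battery pack or the other loose things on the table.

Things in the scene. Friction and masses are not known exactly. Their poses are not given: they have to be found in the camera images.
- board: fixed plywood board, plate 6 mm thick. Origin at table height, midway between the gate cheeks at their lane-side faces; x runs from the open area through the gate into the lane, y to the left of that, z up. Open area: x = -300 to 0 mm, y = -185 to 185 mm, no fence at the back or sides. All wooden fences rise 18 mm above the plate (tops 24 mm above the table)
- gate (a point): middle of the gate on the plate's top, 6 mm above the table; axes as the board's. Two aluminium cheeks 44 mm apart (y = -22 to 22 mm), 12 mm long (board x = -12 to 0 mm), 20 mm high above the plate. Two wooden wings 12 mm thick lead to it like a funnel: inner faces from board x = -12, y = +-24 mm back to x = -72, y = +-98 mm
- lane (a point): middle of the lane's floor, axes as the board's. The lane is straight and level with the plate: board x = 0 to 145 mm, 48 mm wide (y = -24 to 24 mm), walls 18 mm high and 12 mm thick, closed by a stop at x = 145 mm. It has room for the three wheels in a row; they push one another along
- wheel_a_c (a point): one of three alike small model-aircraft wheels lying flat and loose on the board: black tyre, white hub, 36 mm diameter, 14 mm thick, about 20 g. This point is its centre, 7 mm above the board's top (13 mm above the table) when it lies flat; z along its axle, up. It stays where it is left
- wheel_b_c (a point): one of three alike small model-aircraft wheels lying flat and loose on the board: black tyre, white hub, 36 mm diameter, 14 mm thick, about 20 g. This point is its centre, 7 mm above the board's top (13 mm above the table) when it lies flat; z along its axle, up. It stays where it is left
- wheel_c_c (a point): one of three alike small model-aircraft wheels lying flat and loose on the board: black tyre, white hub, 36 mm diameter, 14 mm thick, about 20 g. This point is its centre, 7 mm above the board's top (13 mm above the table) when it lies flat; z along its axle, up. It stays where it is left
- big_wheel: a larger wheel of the same make, 56 mm diameter, 20 mm thick, too wide for the gate; stands by on the board, lying flat, to be left alone. Origin at the centre of its underside
- glue: a small white glue bottle with a tapered nozzle, 34 mm diameter, 60 mm tall, upright on the board, to be left alone. Origin at the centre of its underside
- battery: a blue battery pack 50 x 32 x 24 mm (x, y, z) lying on the board, to be left alone. Origin at the centre of its underside
- screwdriver: a screwdriver on the table beside the board, to be left alone; lies along its x
- jar: an amber jar with a steel cap, 60 mm diameter, 75 mm tall, on the table, to be left alone. Origin under its centre
- spinner: an aluminium propeller spinner, a cone 52 mm across and 52 mm tall, on the table, to be left alone. Origin under its centre
- wood_block: a wood block 90 x 50 x 30 mm on the table, to be left alone. Origin under its centre

How it is judged (in metres and radians):
On the way, in this order (a step that is already met when the one before it is completed fails the run):
1. a first small wheel is wholly in the lane, past the gate (((x of wheel_a_c in the frame of board between 0.016 and 0.14 m and y of wheel_a_c in the frame of board between -0.012 and 0.012 m and height (world z) of wheel_a_c below 0.018 m) or (x of wheel_b_c in the frame of board between 0.016 and 0.14 m and y of wheel_b_c in the frame of board between -0.012 and 0.012 m and height (world z) of wheel_b_c below 0.018 m) or (x of wheel_c_c in the frame of board between 0.016 and 0.14 m and y of wheel_c_c in the frame of board between -0.012 and 0.012 m and height (world z) of wheel_c_c below 0.018 m))), for 0.1 s.
2. then a second ((((x of wheel_a_c in the frame of board between 0.016 and 0.14 m and y of wheel_a_c in the frame of board between -0.012 and 0.012 m and height (world z) of wheel_a_c below 0.018 m) and (x of wheel_b_c in the frame of board between 0.016 and 0.14 m and y of wheel_b_c in the frame of board between -0.012 and 0.012 m and height (world z) of wheel_b_c below 0.018 m)) or ((x of wheel_a_c in the frame of board between 0.016 and 0.14 m and y of wheel_a_c in the frame of board between -0.012 and 0.012 m and height (world z) of wheel_a_c below 0.018 m) and (x of wheel_c_c in the frame of board between 0.016 and 0.14 m and y of wheel_c_c in the frame of board between -0.012 and 0.012 m and height (world z) of wheel_c_c below 0.018 m)) or ((x of wheel_b_c in the frame of board between 0.016 and 0.14 m and y of wheel_b_c in the frame of board between -0.012 and 0.012 m and height (world z) of wheel_b_c below 0.018 m) and (x of wheel_c_c in the frame of board between 0.016 and 0.14 m and y of wheel_c_c in the frame of board between -0.012 and 0.012 m and height (world z) of wheel_c_c below 0.018 m)))), for 0.1 s.
3. then the third (x of wheel_a_c in the frame of board between 0.016 and 0.14 m and y of wheel_a_c in the frame of board between -0.012 and 0.012 m and height (world z) of each of wheel_a_c, wheel_b_c, wheel_c_c below 0.018 m and x of wheel_b_c in the frame of board between 0.016 and 0.14 m and y of wheel_b_c in the frame of board between -0.012 and 0.012 m and x of wheel_c_c in the frame of board between 0.016 and 0.14 m and y of wheel_c_c in the frame of board between -0.012 and 0.012 m), for 0.1 s.
At the end, for the whole second after the job is handed in: all three small wheels lie at rest in the lane, the whole wheel past the gate (centre at least 16 mm beyond the cheeks' lane-side faces, within the lane's walls), flat within 0.25 rad on the board, and every bystander is within 20 mm of where it stood (all of step 3 and angle between each of wheel_a_c, wheel_b_c, wheel_c_c's own z axis and vertical below 0.25 rad and linear speed of each of wheel_a, wheel_b, wheel_c below 0.02 m/s and distance of each of big_wheel, glue, battery, screwdriver, jar, spinner, wood_block from where it was at the start of the episode below 0.02 m); the robot touches nothing.
It fails at once if a small wheel is lifted (centre more than 26 mm above the table) (height (world z) of any of wheel_a_c, wheel_b_c, wheel_c_c above 0.026 m).
It fails at once if the big wheel, glue bottle or battery pack on the board is disturbed (moved more than 20 mm) (distance of any of big_wheel, glue, battery from where it was at the start of the episode above 0.02 m).
It fails at once if the screwdriver, jar, spinner or wood block on the table is disturbed (moved more than 20 mm) (distance of any of screwdriver, jar, spinner, wood_block from where it was at the start of the episode above 0.02 m).
It also fails if it takes over 67 s, if anything falls off the work surface, if the arm or the gripper's body presses on something with over 40 N, if the wrist force passes 120 N, or if a joint passes its speed limit or range.

ROBOT

A 7-joint arm with a two-finger parallel gripper is mounted at the origin on the work surface. World frame = base frame: x ahead of the robot, y to its left, z up, the work surface at z = 0. Lengths are in mm, angles in rad, forces in N, time in s.
With the tool pointing down it reaches from about 400 to 850 mm from the base axis. Payload 4.4 kg.
Tool frame: the origin (TCP) lies midway between the tips of the shut fingers; the grasp point (between the pads) lies bot.hold_point_z behind it (bot.hold_point_z is the distance from the TCP to the grasp point, in mm); z points along the fingers, y is the line along which they close (so a half turn about z gives the same grasp; the last joint's range is limited). The gripper opens to 94 mm and grips with 3 to 60 N. Pads are 16 mm wide; open, the fingers measure 119 mm over their backs; the gripper's body (75 mm by 177 mm) begins 78 mm behind the grasp point.
Start: joints at [-1.24, 0.628, 0.038, 1.517, -0.027, 0.996, -0.02], TCP at [251.182, 599.521, 205.478] pointing down, gripper open.
Joint ranges: [-3.06, 3.06], [-0.37, 2.12], [-1.25, 1.32], [0.18, 2.47], [-1.1, 4.24], [0.23, 1.98], [-2.94, 2.94]. Speed limits (rad/s): [2.57, 2.57, 3.14, 3.14, 3.14, 3.14, 3.14].

INTERFACE

Orientations are given as a unit quaternion [x, y, z, w].
In Python, from plant import bot gives the robot as it stands. The module is installed in compiled form; this text tells all that it offers.
- The arm moves only by the tool step_arm, never from a script. Its argument "targets" is a list that holds one entry, the list of rows, each a list of 7 numbers: the turn, a rotation vector about the tool's x, y, z in rad, then the shift along the tool's x, y, z in cm, then the opening in per cent of the stroke, from 0 (shut) to 100 (fully open). In form: [[[rx, ry, rz, tx, ty, tz, grip], ...]]. A call has 1 to 5 rows; each row shifts and turns the commanded pose from where the row before left it, along the tool's axes as they then stand; what a row does not reach is not made up. A row lasts 1/8 s, in which the tool goes at most 62.5 mm and 10.7 degrees, less where a joint would pass 70% of its speed; a pose out of reach is approached as far as the arm can. A call is refused whole if a number of a shift passes 6.25 or a number of a turn 0.188, either way. A call with a gripper value outside its range is refused whole. The fingers move at their own pace and stop on an object; the grip force is fixed at half the most. Time passes only in rows, so rows that do not move let the fingers close. It gives the time, the measured TCP pose, the force, the opening and the grip force at its end, in the units of the state.
- bot.observe(): the state, without advancing time (a new reading comes with each control period).
- bot.camera(name): name is "side" or "top"; returns the picture (384x512x3 uint8, blue, green, red); there is no depth.
- bot.camera_model(name): a dict with "mtx" (3x3 intrinsics, pixels), "distortion" ([k1, k2, p1, p2, k3] as OpenCV has them; the pictures are not rectified), "R" (3x3) and "t" (3): a world point X has camera coordinates R X + t. Camera axes: x right, y down, z forward; pixel columns grow to the right and rows downward; lengths in mm; the calibration is good to about 2 mm. A picture is of the moment at which its call begins. camera_model takes no time and is no camera call.
- bot.sign_off(): hands the job in; it is judged then, once.
The state is a dict: "clock": time; "joint_pos": joint angles; "qvel": joint speeds; "effort": joint torques, N m; "tool_pos": TCP position; "eef_rot": TCP orientation; "ft_force": force on the tool from outside, world axes, zero at the start; "moment": the same for the moment, N m; "gripper_width": opening from 0.0 (shut) to 1.0 (fully open); "grasp_force": force on a finger pad.
Only numpy, scipy, OpenCV 4.12 (cv2) and the standard library are available. Lean on these libraries where they do the work, as an engineer would, in place of code of your own. Each camera call takes 0.05 s, during which the arm holds its last target. There are 200 camera calls.

## Working session

There is one attempt and no reset: what is moved stays moved. The work goes in short steps, Python scripts to look and compute and a tool call to move; the robot and the scene stay as the last step left them, time stands still between calls to the robot, and variables do not carry over. Pictures are saved under pics/ and viewed, at most 10 in all, crops included, and the job is handed in when it is done.

Besides the shell and the picture viewer there is one more tool, called after "Request:" in YAML: its name, and indented under it one key for each argument. step_arm: Moves the arm, as the interface text tells. Its arguments: {"type":"object","properties":{"targets":{"type":"array"}},"required":["targets"]}

```bash
mkdir -p pics
cat > h.py <<'E'
import numpy as np, cv2
from plant import bot
def px2w(name,pts,z):
    m=bot.camera_model(name); R=np.array(m["R"]);t=np.array(m["t"]).ravel()
    u=cv2.undistortPoints(np.array(pts,float).reshape(-1,1,2),np.array(m["mtx"]),np.array(m["distortion"])).reshape(-1,2)
    C=-R.T@t; out=[]
    for p in u:
        d=R.T@np.array([p[0],p[1],1]); out.append(C+d*(z-C[2])/d[2])
    return np.array(out)
def w2px(name,P):
    m=bot.camera_model(name)
    return cv2.projectPoints(np.array(P,float).reshape(-1,1,3),cv2.Rodrigues(np.array(m["R"]))[0],np.array(m["t"],float),np.array(m["mtx"]),np.array(m["distortion"]))[0].reshape(-1,2)
E
python3 - <<'E'
from h import *
s=bot.observe(); print(s["clock"],s["tool_pos"],s["eef_rot"],s["gripper_width"],bot.hold_point_z)
for n in("top","side"):
    im=bot.camera(n); cv2.imwrite(f"pics/{n}0.png",im)
im=cv2.imread("pics/top0.png"); cv2.imwrite("pics/top0b.png",cv2.resize(im,(800,600),interpolation=cv2.INTER_CUBIC))
E
```

```text
0.0 [250.92295817 598.87109689 204.56604946] [ 1.97094283e-01  9.80384078e-01 -9.34359441e-04 -1.73639134e-04] 0.9980663326023979 18.8
```

View pics/top0b.png

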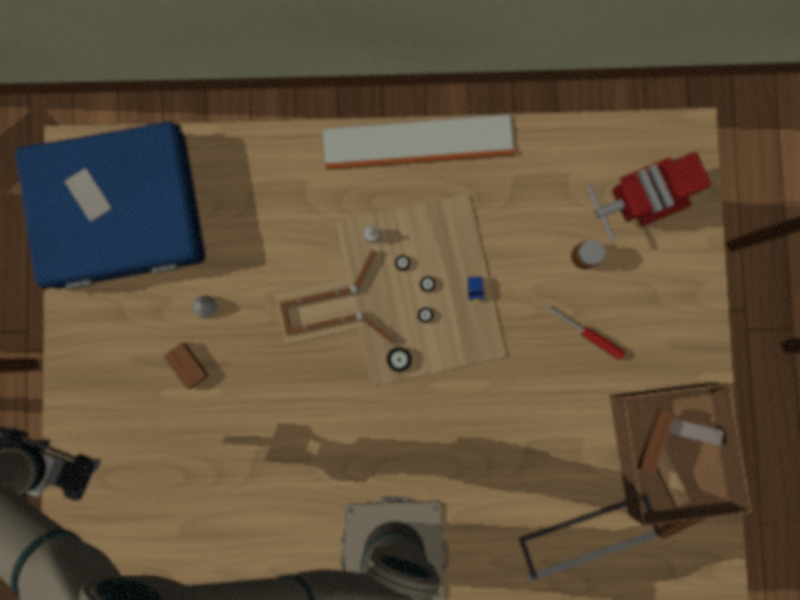

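View pics/side0.png

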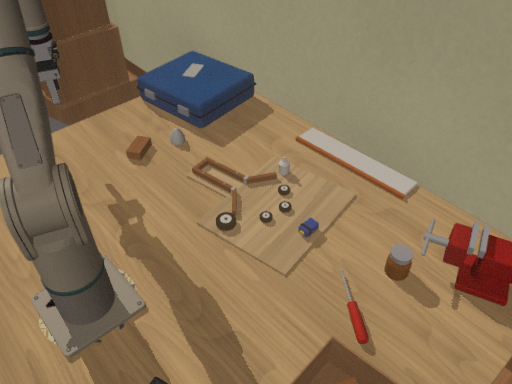

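The top view shows the lane on the left (about 285–360, 310 at 800x600), with the gate at about (357,302). The small wheels are near (403,263), (428,284) and (426,315), the big wheel at (399,359), the glue at (372,233) and the battery at (476,289). I'll enlarge this area.

Run:
```python
import cv2
im=cv2.imread("pics/top0.png")[118:253,172:332]; cv2.imwrite("pics/crop0.png",cv2.resize(im,(800,675))[:600] if 0 else cv2.resize(im[:120],(800,600),interpolation=cv2.INTER_CUBIC))
```

```text
(no output)
```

View pics/crop0.png

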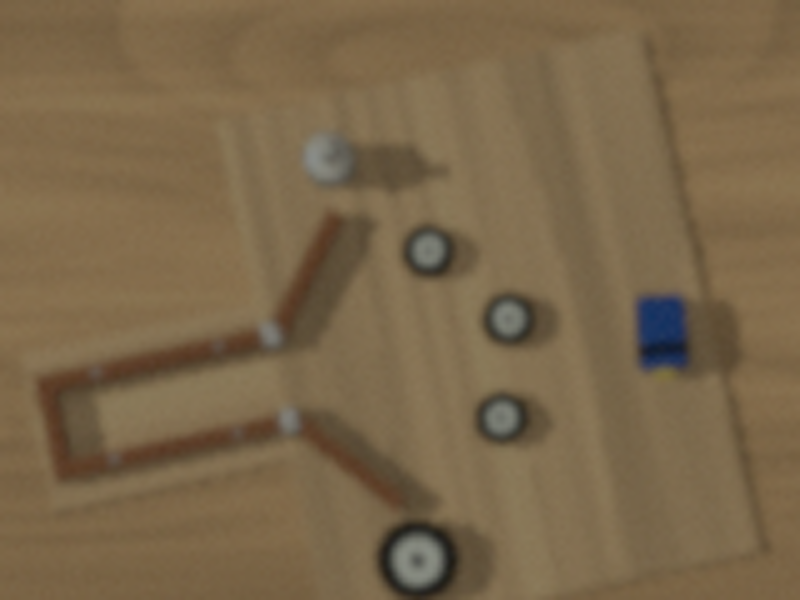

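```bash
cat >> h.py <<'E'
def crop(pts): return (np.array(pts,float)+.5)/5-.5+np.array([172,118])
def fit(B,W):
    B=np.array(B,float);W=np.array(W,float);b=B.mean(0);w=W.mean(0)
    H=(B-b).T@(W-w);th=np.arctan2(H[0,1]-H[1,0],H[0,0]+H[1,1]);c,s=np.cos(th),np.sin(th);R=np.array([[c,-s],[s,c]])
    return R,w-R@b,th
E
python3 - <<'E'
from h import *
F=[((645,35),6,(-300,-185)),((765,548),6,(-300,185)),((222,122),6,(0,-185)),((40,380),24,(157,-36)),((62,480),24,(157,36)),((280,376.5),26,(-6,0)),((337,214),24,(-77,-105)),((405,505),24,(-77,105))]
W=[px2w("top",crop([f[0]]),f[1])[0,:2] for f in F];B=[f[2] for f in F]
R,o,th=fit(B,W);print(o,th);print(np.round(np.array(W)-(np.array(B)@R.T+o),1))
np.savez("board.npz",R=R,o=o,th=th)
for n,p,z in[("A",(428,250),19),("B",(508,318),19),("C",(501,417),19),("big",(418,560),24),("glue",(328,158),50),("bat",(663,332),30)]:
    w=px2w("top",crop([p]),z)[0,:2];print(n,w.round(1),(R.T@(w-o)).round(1))
# side projection check
sp=w2px("side",[[*(R@np.array(b)+o),f[1]] for f,b in zip(F,B)]);print(sp.round(1))
m=bot.camera_model("top");print(-np.array(m["R"]).T@np.array(m["t"]))
print(np.hypot(*(R@[145,0]+o)),np.hypot(*(R@[-300,0]+o)))
E
```

```text
[530.47001806  70.56024082] 1.756592655739088
[[-3.6 -2.6]
 [ 3.9 -2.6]
 [-0.5 -3.4]
 [-1.  -4.2]
 [ 1.8 -4.5]
 [ 1.7  0.4]
 [-4.8  9.2]
 [ 2.6  7.7]]
A [617.2 -37.7] [-122.4  -65.3]
B [569.1 -90.7] [-165.6   -8.1]
C [501.8 -83.7] [-146.3   56.7]
big [406.9 -24.4] [-70.5 139. ]
glue [677.4  28. ] [ -69.  -136.6]
bat [ 555.5 -194.5] [-265.2   24.4]
[[355.9 193.9]
 [284.2 275.1]
 [273.7 156.3]
 [206.5 156.8]
 [190.9 168.3]
 [239.  182.5]
 [278.9 174. ]
 [235.  213.3]]
[ 415.65272378   -6.14209065 1647.53964024]
546.8952616897541 627.3481150262014
```

Run:
```python
from h import *
F=[((645,35),6,(-300,-185)),((765,548),6,(-300,185)),((222,122),6,(0,-185)),((40,380),24,(157,-36)),((62,480),24,(157,36)),((280,376.5),26,(-6,0)),((337,214),24,(-67,-102)),((405,505),24,(-67,102))]
W=[px2w("top",crop([f[0]]),f[1])[0,:2] for f in F];B=[f[2] for f in F]
R,o,th=fit(B,W);print(o,th);print(np.round((np.array(W)-(np.array(B)@R.T+o))@R,1))
np.savez("board.npz",R=R,o=o,th=th)
for n,p,z in[("A",(428,250),19),("B",(508,318),19),("C",(501,417),19),("big",(418,560),24),("glue",(328,158),50),("bat",(663,332),30)]:
    w=px2w("top",crop([p]),z)[0,:2];print(n,w.round(1),(R.T@(w-o)).round(1))
im=cv2.imread("pics/side0.png");v=cv2.resize(im[130:280,170:370],(800,600),interpolation=cv2.INTER_CUBIC)
pts=[[*(R@np.array(b)+o),f[1]] for f,b in zip(F,B)]
for n,p in[("A",(428,250)),("B",(508,318)),("C",(501,417))]:
    w=px2w("top",crop([p]),19)[0,:2];pts.append([*w,19])
for p in w2px("side",pts): cv2.drawMarker(v,tuple(int(a) for a in (p-[170,130])*4+1.5),(0,255,0),0,14,1)
cv2.imwrite("pics/s1.png",v)
```

```text
[530.86809922  68.0600176 ] 1.7579195043668792
[[ 0.4  4.3]
 [-0.5 -3. ]
 [-1.   1. ]
 [-1.5  1.5]
 [-2.2 -1.2]
 [ 2.6 -1.8]
 [ 2.4  0. ]
 [-0.2 -0.9]]
A [617.2 -37.7] [-120.   -65.2]
B [569.1 -90.7] [-163.1   -8. ]
C [501.8 -83.7] [-143.7   56.8]
big [406.9 -24.4] [-67.8 139. ]
glue [677.4  28. ] [ -66.6 -136.6]
bat [ 555.5 -194.5] [-262.6   24.7]
```

View pics/s1.png

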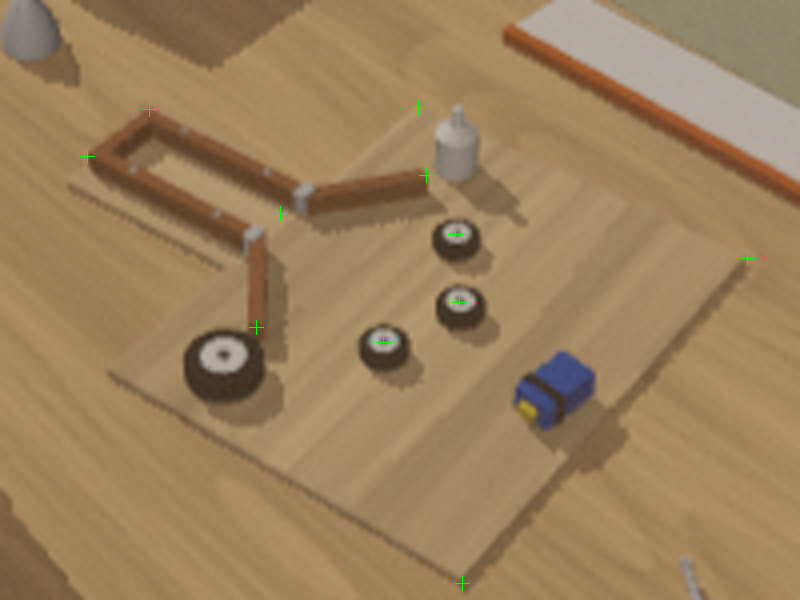

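The projected points agree with the side view to about 2 mm. I'll push wheel B first, then C, then A, with the fingers nearly shut as a narrow cradle. First I turn the tool to the board's heading.

Request:
step_arm:
  targets:
    - [[0,0,0.186,0,0,0,11],[0,0,0.186,0,0,0,11],[0,0,0.186,0,0,0,11],[0,0,0.186,0,0,1.0,11],[0,0,0.186,0,0,1.0,11]]

```text
clock: 0.72
tool_pos: [251.0, 599.3, 184.9]
eef_rot: [0.618, 0.786, -0.0, 0.0]
ft_force: [0.5, -0.3, 0.6]
gripper_width: 0.51
grasp_force: 0.0
```

```bash
cat >> h.py <<'E'
from scipy.spatial.transform import Rotation as Ro
import os
if os.path.exists("board.npz"):
    bd=np.load("board.npz")
def state():
    s=bot.observe();M=Ro.from_quat(s["eef_rot"]).as_matrix();p=np.array(s["tool_pos"])
    b=bd["R"].T@(p[:2]-bd["o"]);h=np.arctan2(M[1,0],M[0,0])-float(bd["th"])
    print("t %.2f board"%s["clock"],b.round(1),"z %.1f head %.3f"%(p[2],(h+np.pi)%(2*np.pi)-np.pi),"tilt",M[:2,2].round(3),"F",np.round(s["ft_force"],1),"w %.3f"%s["gripper_width"],"q",np.round(s["joint_pos"],2))
    return s,M,p
def go(bx,by,z=None):
    s,M,p=state();w=bd["R"]@[bx,by]+bd["o"];d=M.T@(np.array([*w,p[2] if z is None else z])-p)
    print("shift cm",(d/10).round(2))
def wheels():
    im=bot.camera("top");return im
E
python3 -c "
from h import *
go(-207,-8,100)"
```

```text
t 0.72 board [574.  176.2] z 184.9 head 0.051 tilt [-0.    -0.001] F [ 0.5 -0.3  0.6] w 0.510 q [-1.39  0.67  0.29  1.55 -0.22  0.96 -0.79]
shift cm [-78.93  14.43   8.52]
```

Request:
step_arm:
  targets:
    - [[0,0,0,-5.6,1.0,0,11],[0,0,0,-5.6,1.0,0,11],[0,0,0,-5.6,1.0,0,11],[0,0,0,-5.6,1.0,0,11],[0,0,0,-5.6,1.0,0,11]]

```text
clock: 1.35
tool_pos: [367.8, 338.1, 185.3]
eef_rot: [0.616, 0.788, -0.0, 0.0]
ft_force: [0.8, 0.1, -1.2]
gripper_width: 0.11
grasp_force: 0.0
```

Request:
step_arm:
  targets:
    - [[0,0,0,-5.6,1.0,0,11],[0,0,0,-5.6,1.0,0,11],[0,0,0,-5.6,1.0,0,11],[0,0,0,-5.6,1.0,0,11],[0,0,0,-5.6,1.0,0,11]]

```text
clock: 1.98
tool_pos: [483.9, 78.7, 185.3]
eef_rot: [0.616, 0.788, 0.0, -0.0]
ft_force: [-0.4, 0.5, -0.1]
gripper_width: 0.113
grasp_force: 0.0
```

Request:
step_arm:
  targets:
    - [[0,0,0,-5.6,1.0,0,11],[0,0,0,-5.6,1.0,0,11],[0,0,0,-5.6,1.0,1,11],[0,0,0.051,0,0,4,11],[0,0,0,0,0,2,11]]

```text
clock: 2.6
tool_pos: [552.0, -76.4, 113.4]
eef_rot: [0.637, 0.771, -0.001, -0.001]
ft_force: [-0.6, 0.5, 0.9]
gripper_width: 0.114
grasp_force: 0.0
```

```bash
python3 -c "
from h import *
go(-207,-8,60)"
```

```text
t 2.60 board [-145.9    6.2] z 113.4 head 0.003 tilt [-0.003  0.   ] F [-0.6  0.5  0.9] w 0.114 q [-0.09  0.63  0.27  1.87 -0.25  0.67  0.52]
shift cm [-6.12  1.41  5.33]
```

Request:
step_arm:
  targets:
    - [[0,0,0,-4.1,1.0,0,11],[0,0,0,-2.0,0.4,0,11],[0,0,0,0,0,4,11],[0,0,0,0,0,2,11],[0,0,0,0,0,0,11]]

```text
clock: 3.22
tool_pos: [577.3, -132.2, 54.2]
eef_rot: [0.636, 0.772, -0.001, -0.002]
ft_force: [-0.6, -0.0, 0.2]
gripper_width: 0.11
grasp_force: 0.0
```

Run:
```python
from h import *
go(-207,-8,11)
im=bot.camera("side");cv2.imwrite("pics/s2.png",cv2.resize(im[130:280,170:370],(800,600),interpolation=cv2.INTER_CUBIC))
```

```text
t 3.23 board [-205.4   -8.4] z 54.2 head 0.006 tilt [-0.003  0.001] F [-0.6 -0.   0.2] w 0.110 q [ 0.04  0.76  0.23  1.81 -0.27  0.61  0.62]
shift cm [-0.16 -0.02  4.32]
```

View pics/s2.png

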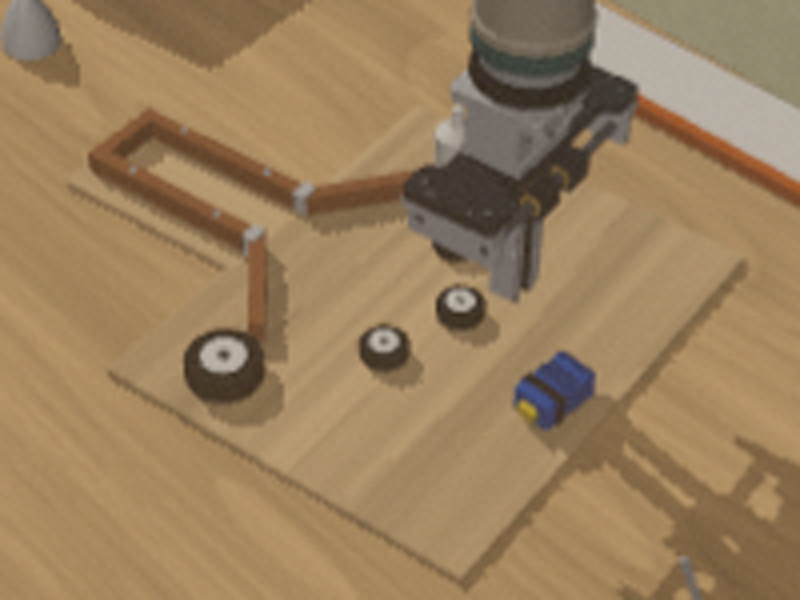

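Request:
step_arm:
  targets:
    - [[0,0,0,0,0,2.3,11],[0,0,0,0,0,2.0,11],[0,0,0,0.8,0,0,11],[0,0,0,1.2,0,0,11],[0,0,0,1.5,-0.05,0,11]]

```text
clock: 3.9
tool_pos: [572.2, -97.3, 13.7]
eef_rot: [0.636, 0.772, 0.001, 0.001]
ft_force: [-0.7, 0.4, -0.6]
gripper_width: 0.108
grasp_force: 0.1
```

Request:
step_arm:
  targets:
    - [[0,0,0,1.8,-0.1,0,11],[0,0,0,1.8,-0.15,0,11],[0,0,0,1.8,-0.15,0,11],[0,0,0,1.8,-0.15,0,11],[0,0,0,1.8,-0.15,0,11]]

```text
clock: 4.53
tool_pos: [546.9, -10.2, 12.4]
eef_rot: [0.636, 0.772, 0.0, -0.0]
ft_force: [-0.4, 0.7, 0.6]
gripper_width: 0.113
grasp_force: 0.1
```

Run:
```python
from h import *
go(7,0,11)
im=bot.camera("side");cv2.imwrite("pics/s3.png",cv2.resize(im[130:280,170:370],(800,600),interpolation=cv2.INTER_CUBIC))
```

```text
t 4.53 board [-79.9  -1.2] z 12.4 head 0.006 tilt [-0.  0.] F [-0.4  0.7  0.6] w 0.113 q [-0.17  0.78  0.21  1.95 -0.35  0.44  0.49]
shift cm [ 8.69 -0.07  0.14]
```

View pics/s3.png

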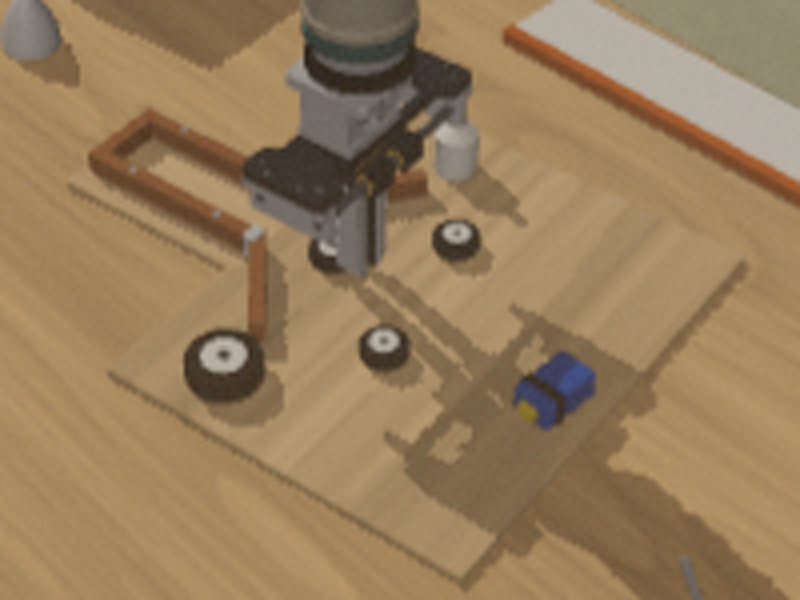

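The wheel sits in the cradle just ahead of the fingertips, with its hub at about (327,248), and everything else is undisturbed. I'll carry on through the gate.

Request:
step_arm:
  targets:
    - [[0,0,0,1.6,0,0,11],[0,0,0,1.6,0,0,11],[0,0,0,1.6,0,0,11],[0,0,0,1.4,0,0,11],[0,0,0,0,0,0,11]]

```text
clock: 5.2
tool_pos: [535.1, 51.1, 12.4]
eef_rot: [0.635, 0.773, 0.0, -0.0]
ft_force: [0.5, -0.6, 0.5]
gripper_width: 0.114
grasp_force: 0.0
```

Run:
```python
from h import *
go(7,0,11)
```

```text
t 5.20 board [-17.4  -1. ] z 12.4 head 0.008 tilt [-0.     0.001] F [ 0.5 -0.6  0.5] w 0.114 q [-0.29  0.78  0.22  1.98 -0.38  0.42  0.41]
shift cm [ 2.44 -0.08  0.14]
```

Request:
step_arm:
  targets:
    - [[0,0,0,1.4,0,0,11],[0,0,0,1.0,0,0,11],[0,0,0,0,0,0,11],[0,0,0,-2,0,0,11],[0,0,0,-4,0,0,11]]

```text
clock: 5.82
tool_pos: [542.4, 15.2, 12.4]
eef_rot: [0.634, 0.773, 0.0, -0.0]
ft_force: [0.1, 0.4, -0.1]
gripper_width: 0.109
grasp_force: 0.0
```

Request:
step_arm:
  targets:
    - [[0,0,0,0,0,-4,11],[0,0,0.182,0,0,-2,11],[0,0,0.182,0,0,0,11],[0,0,0.182,0,0,0,11],[0,0,0,0,0,0,11]]

```text
clock: 6.45
tool_pos: [542.2, 13.8, 72.4]
eef_rot: [0.82, 0.573, -0.0, 0.0]
ft_force: [-0.8, -0.4, -0.7]
gripper_width: 0.105
grasp_force: 0.0
```

Run:
```python
from h import *
go(-176.3,76.4,70)
im=bot.camera("side");cv2.imwrite("pics/s4.png",cv2.resize(im[130:280,170:370],(800,600),interpolation=cv2.INTER_CUBIC))
```

```text
t 6.45 board [-55.5  -1.1] z 72.4 head -0.539 tilt [-0.    -0.001] F [-0.8 -0.4 -0.7] w 0.105 q [-0.35  0.71  0.42  1.94 -0.5   0.59  0.05]
shift cm [-14.35  -0.45   0.25]
```

View pics/s4.png

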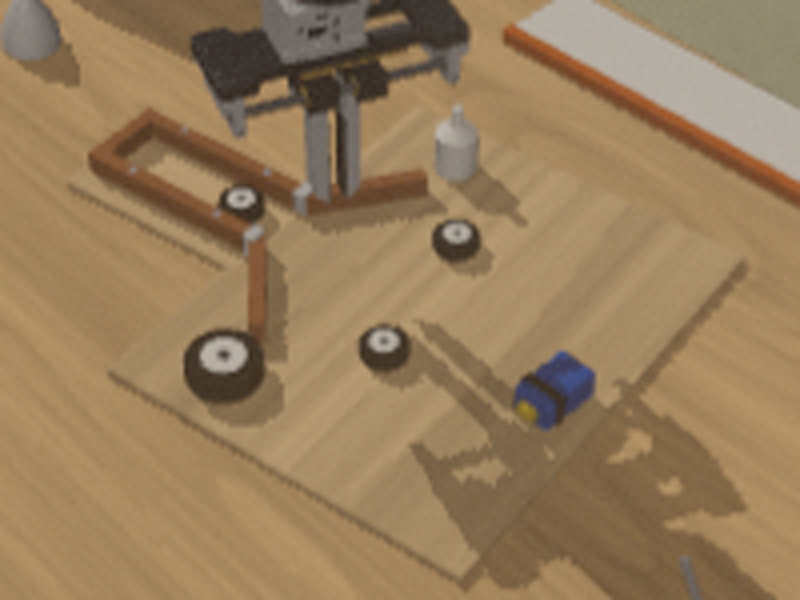

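Wheel B is in the lane just past the gate, with its hub at (241,200). The other objects haven't moved. Now I go behind wheel C.

Request:
step_arm:
  targets:
    - [[0,0,0,-4,-0.1,0,11],[0,0,0,-5,-0.2,0,11],[0,0,0,-4,-0.1,0,11],[0,0,0,-1.4,0,0,11],[0,0,0,0,0,0,11]]

```text
clock: 7.12
tool_pos: [488.9, -119.9, 72.5]
eef_rot: [0.82, 0.572, 0.0, -0.0]
ft_force: [-0.4, 0.2, 0.2]
gripper_width: 0.111
grasp_force: 0.0
```

```bash
cat >> h.py <<'E'
def plan(wps,D=26.5):
    "wps: wheel x,y,heading; prints tool-frame rows from the current pose"
    s,M,p=state();b=bd["R"].T@(p[:2]-bd["o"]);h=(np.arctan2(M[1,0],M[0,0])-float(bd["th"])+np.pi)%(2*np.pi)-np.pi
    for x,y,hh in wps:
        q=np.array([x-D*np.cos(hh),y-D*np.sin(hh)]);d=q-b;m=(h+hh)/2
        print("rz %.3f tx %.2f ty %.2f"%(h-hh,(d@[np.cos(m),np.sin(m)])/10,(d@[np.sin(m),-np.cos(m)])/10));b=q;h=hh
E
python3 - <<'E'
from h import *
print("B in lane:",bd["R"].T@(px2w("side",[(241/4+170-.4,200/4+130-.4)],20)[0,:2]-bd["o"]))
t=np.linspace(0,1,5)
s=(-143.7,56.8);u=np.array([np.cos(.54),-np.sin(.54)])
wps=[(*(np.array(s)+u*k),-.54) for k in (-11,0,12,26,42,58,71)]
w=np.array(wps[-1][:2])
for i in range(4):
    hm=-.54+.135*(i+.5);w=w+16*np.array([np.cos(hm),np.sin(hm)]);wps.append((*w,hm+.0675))
print(np.round(wps,2));plan(wps)
E
```

```text
B in lane: [31.5785375   0.88956337]
[[-1.5313e+02  6.2460e+01 -5.4000e-01]
 [-1.4370e+02  5.6800e+01 -5.4000e-01]
 [-1.3341e+02  5.0630e+01 -5.4000e-01]
 [-1.2140e+02  4.3430e+01 -5.4000e-01]
 [-1.0768e+02  3.5210e+01 -5.4000e-01]
 [-9.3950e+01  2.6980e+01 -5.4000e-01]
 [-8.2800e+01  2.0300e+01 -5.4000e-01]
 [-6.8560e+01  1.3010e+01 -4.0000e-01]
 [-5.3460e+01  7.7200e+00 -2.7000e-01]
 [-3.7790e+01  4.5000e+00 -1.4000e-01]
 [-2.1820e+01  3.4200e+00  0.0000e+00]]
t 7.12 board [-176.9   76.2] z 72.5 head -0.540 tilt [0.    0.001] F [-0.4  0.2  0.2] w 0.111 q [-0.06  0.66  0.37  2.05 -0.47  0.51  0.3 ]
rz -0.000 tx 0.10 ty -0.04
rz 0.000 tx 1.10 ty -0.00
rz 0.000 tx 1.20 ty -0.00
rz 0.000 tx 1.40 ty 0.00
rz 0.000 tx 1.60 ty -0.00
rz 0.000 tx 1.60 ty 0.00
rz 0.000 tx 1.30 ty -0.00
rz -0.135 tx 1.60 ty 0.36
rz -0.135 tx 1.60 ty 0.36
rz -0.135 tx 1.60 ty 0.36
rz -0.135 tx 1.60 ty 0.36
```

Request:
step_arm:
  targets:
    - [[0,0,0,0,0,4,11],[0,0,0,0.1,0,2.05,11],[0,0,0,0.5,0,0,11],[0,0,0,0.6,0,0,11],[0,0,0,1.2,0,0,11]]

```text
clock: 7.75
tool_pos: [498.1, -96.3, 12.8]
eef_rot: [0.82, 0.572, 0.001, 0.001]
ft_force: [-0.0, 0.8, -0.2]
gripper_width: 0.108
grasp_force: 0.0
```

Request:
step_arm:
  targets:
    - [[0,0,0,1.5,0,0,11],[0,0,0,1.7,0,0,11],[0,0,0,1.7,0,0,11],[0,0,0,1.6,0,0,11],[0,0,0,0,0,0,11]]

```text
clock: 8.38
tool_pos: [520.1, -34.2, 11.8]
eef_rot: [0.819, 0.573, 0.0, -0.0]
ft_force: [-1.0, -1.0, 0.2]
gripper_width: 0.114
grasp_force: 0.0
```

Run:
```python
from h import *
state()
im=bot.camera("side");v=cv2.resize(im[130:280,170:370],(800,600),interpolation=cv2.INTER_CUBIC);cv2.imwrite("pics/s5.png",v[50:450,50:600])
```

```text
t 8.38 board [-98.5  29.7] z 11.8 head -0.537 tilt [0.    0.001] F [-1.  -1.   0.2] w 0.114 q [-0.2   0.78  0.32  2.02 -0.57  0.42  0.22]
```

View pics/s5.png

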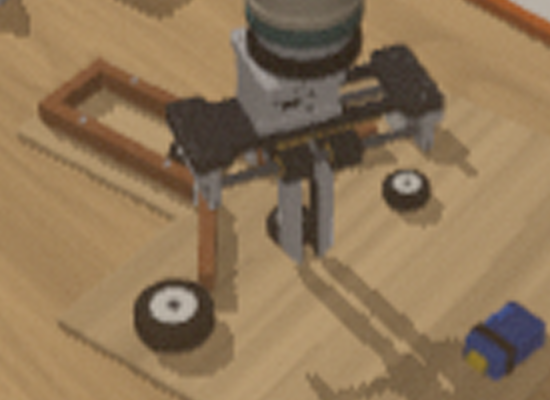

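Wheel C is held against the tips (dark tyre at about (275,225) in this crop). Next I arc it into line with the gate.

Request:
step_arm:
  targets:
    - [[0,0,-0.09,1.1,0.24,0,11],[0,0,-0.13,1.5,0.35,0,11],[0,0,-0.13,1.5,0.35,0,11],[0,0,-0.11,1.4,0.3,0,11],[0,0,0,0,0,0,11]]

```text
clock: 9.05
tool_pos: [541.3, 15.5, 11.9]
eef_rot: [0.668, 0.744, 0.0, -0.0]
ft_force: [-0.4, -0.8, -0.4]
gripper_width: 0.113
grasp_force: 0.0
```

Run:
```python
from h import *
plan([(-20,0,0),(32,0,0)])
im=bot.camera("top");im2=bot.camera("side")
cv2.imwrite("pics/t6.png",cv2.resize(im[118:238,172:332],(400,300),interpolation=cv2.INTER_CUBIC))
v=cv2.resize(im2[130:280,170:370],(800,600),interpolation=cv2.INTER_CUBIC)[50:450,50:600]
a=cv2.imread("pics/t6.png");c=np.zeros((400,950,3),np.uint8);c[:300,:400]=a;c[:,400:]=v;cv2.imwrite("pics/m6.png",c[:,150:])
```

```text
t 9.05 board [-53.6  -0.5] z 11.9 head -0.081 tilt [-0.  0.] F [-0.4 -0.8 -0.4] w 0.113 q [-0.23  0.79  0.24  1.97 -0.41  0.44  0.42]
rz -0.081 tx 0.71 ty -0.08
rz 0.000 tx 5.20 ty 0.00
```

Request:
step_arm:
  targets:
    - [[0,0,-0.08,1.0,-0.06,0,11],[0,0,0,1.3,0,0,11],[0,0,0,1.3,0,0,11],[0,0,0,1.2,0,0,11],[0,0,0,0,0,0,11]]

```text
clock: 9.78
tool_pos: [532.3, 64.4, 11.9]
eef_rot: [0.637, 0.771, 0.0, -0.0]
ft_force: [0.7, 0.8, -0.1]
gripper_width: 0.11
grasp_force: 0.0
```

Run:
```python
from h import *
go(8,0,12)
```

```text
t 9.78 board [-3.9 -0.7] z 11.9 head 0.002 tilt [-0.     0.001] F [ 0.7  0.8 -0.1] w 0.110 q [-0.32  0.78  0.23  1.98 -0.4   0.42  0.4 ]
shift cm [ 1.19 -0.07 -0.01]
```

Request:
step_arm:
  targets:
    - [[0,0,0,0.8,0,0,11],[0,0,0,0.4,0,0,11],[0,0,0,0,0,0,11],[0,0,0,-2,0,0,11],[0,0,0,-4,0,0,11]]

```text
clock: 10.4
tool_pos: [541.6, 16.6, 11.8]
eef_rot: [0.637, 0.771, 0.0, -0.001]
ft_force: [0.1, -0.0, 0.1]
gripper_width: 0.108
grasp_force: 0.0
```

Request:
step_arm:
  targets:
    - [[0,0,0,0,0,-4,11],[0,0,0,0,0,-2,11],[0,0,0,-3,0,0,11],[0,0,-0.16,0,0,0,11],[0,0,-0.16,0,0,0,11]]

```text
clock: 11.02
tool_pos: [547.1, -15.0, 72.0]
eef_rot: [0.506, 0.863, -0.0, 0.0]
ft_force: [0.5, -0.0, 0.2]
gripper_width: 0.107
grasp_force: 0.0
```

Request:
step_arm:
  targets:
    - [[0,0,-0.16,0,0,0,11],[0,0,-0.16,0,0,0,11],[0,0,-0.16,0,0,0,11],[0,0,0,0,0,0,11]]

```text
clock: 11.52
tool_pos: [547.1, -14.6, 72.0]
eef_rot: [0.289, 0.957, 0.0, -0.0]
ft_force: [0.7, 0.0, -0.0]
gripper_width: 0.109
grasp_force: 0.0
```

Run:
```python
from h import *
go(-146.5,-92.5,72)
im2=bot.camera("side")
v=cv2.resize(im2[130:280,170:370],(800,600),interpolation=cv2.INTER_CUBIC);cv2.imwrite("pics/s7.png",v)
```

```text
t 11.53 board [-84.3  -0.5] z 72.0 head 0.797 tilt [-0.  0.] F [ 0.7  0.  -0. ] w 0.109 q [-0.06  0.67  0.06  1.92 -0.07  0.55  1.03]
shift cm [-10.93   1.97  -0.  ]
```

View pics/s7.png

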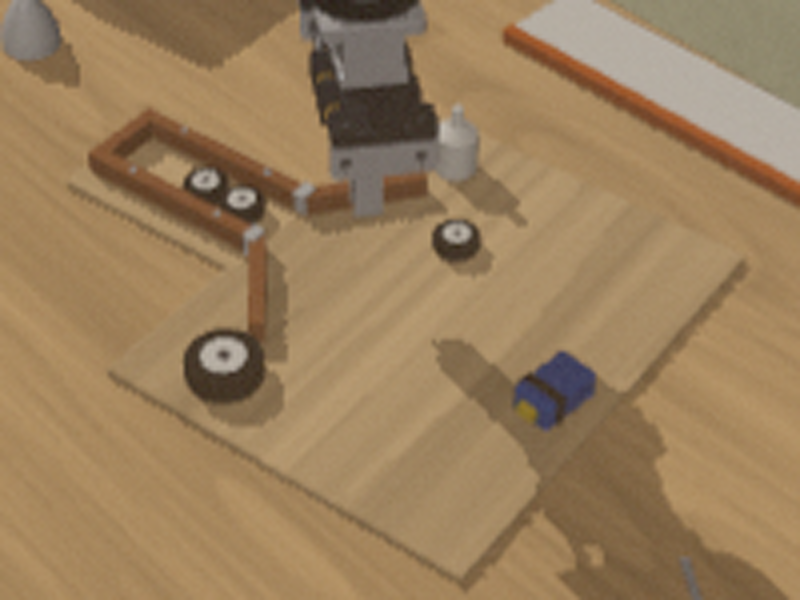

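Two wheels lie in the lane, with hubs at (206,180) and (242,199). Wheel A is untouched at (457,233). Now I go behind A.

Request:
step_arm:
  targets:
    - [[0,0,0,-4,0.7,0,11],[0,0,0,-5,0.9,0,11],[0,0,0,-1.9,0.37,0,11],[0,0,0,0,0,0,11]]

```text
clock: 12.08
tool_pos: [649.6, -58.7, 71.5]
eef_rot: [0.289, 0.957, -0.0, 0.0]
ft_force: [-0.3, -0.1, -0.5]
gripper_width: 0.111
grasp_force: 0.0
```

Run:
```python
from h import *
s=np.array((-120,-65.2));u=np.array([np.cos(.8),np.sin(.8)])
wps=[(*(s+u*k),.8) for k in (-11,0,59)]
w=np.array(wps[-1][:2])
for i in range(5):
    hm=.8-.16*(i+.5);w=w+13*np.array([np.cos(hm),np.sin(hm)]);wps.append((*w,hm-.08))
print(np.round(wps,2));plan(wps)
print(bd["R"].T@(px2w("side",[(457/4+170-.4,233/4+130-.4)],20)[0,:2]-bd["o"]))
```

```text
[[-127.66  -73.09    0.8 ]
 [-120.    -65.2     0.8 ]
 [ -78.89  -22.88    0.8 ]
 [ -69.12  -14.3     0.64]
 [ -58.11   -7.4     0.48]
 [ -46.13   -2.34    0.32]
 [ -33.51    0.75    0.16]
 [ -20.55    1.79    0.  ]]
t 12.07 board [-146.6  -93.1] z 71.5 head 0.797 tilt [ 0.    -0.001] F [-0.3 -0.1 -0.5] w 0.111 q [ 0.01  0.79  0.06  1.62 -0.06  0.73  1.08]
rz -0.003 tx 0.10 ty -0.03
rz 0.000 tx 1.10 ty 0.00
rz 0.000 tx 5.90 ty -0.00
rz 0.160 tx 1.30 ty -0.42
rz 0.160 tx 1.30 ty -0.42
rz 0.160 tx 1.30 ty -0.42
rz 0.160 tx 1.30 ty -0.42
rz 0.160 tx 1.30 ty -0.42
[-120.19842853  -66.12621448]
```

Request:
step_arm:
  targets:
    - [[0,0,0,0,0,4,11],[0,0,0,0.1,-0.03,1.95,11],[0,0,0,0.5,0,0,11],[0,0,0,0.6,0,0,11],[0,0,0,1.2,0,0,11]]

```text
clock: 12.7
tool_pos: [629.3, -44.6, 13.7]
eef_rot: [0.288, 0.958, 0.0, 0.001]
ft_force: [0.2, 0.0, 0.1]
gripper_width: 0.109
grasp_force: 0.1
```

Request:
step_arm:
  targets:
    - [[0,0,0,1.5,0,0,11],[0,0,0,1.6,0,0,11],[0,0,0,1.5,0,0,11],[0,0,0.1,1.3,-0.26,0,11],[0,0,0.12,1.3,-0.32,0,11]]

```text
clock: 13.32
tool_pos: [565.5, -8.2, 13.1]
eef_rot: [0.393, 0.92, 0.0, 0.0]
ft_force: [0.7, 0.2, -0.3]
gripper_width: 0.107
grasp_force: 0.1
```

Run:
```python
from h import *
s,M,p=state();b=bd["R"].T@(p[:2]-bd["o"]);h=np.arctan2(M[1,0],M[0,0])-float(bd["th"]);print("wheel",b+26.5*np.array([np.cos(h),np.sin(h)]))
```

```text
t 13.32 board [-81.4 -19.9] z 13.1 head 0.576 tilt [0.001 0.   ] F [ 0.7  0.2 -0.3] w 0.107 q [-0.1   0.79  0.1   1.9  -0.17  0.46  0.89]
wheel [-59.13682401  -5.41554495]
```

Run:
```python
from h import *
plan([(-49,-2,.42),(-38,0.3,.26),(-27,1,.11),(-17,0.5,0),(-17,.5,0)])
```

```text
t 13.32 board [-81.4 -19.9] z 13.1 head 0.576 tilt [0.001 0.   ] F [ 0.7  0.2 -0.3] w 0.107 q [-0.1   0.79  0.1   1.9  -0.17  0.46  0.89]
rz 0.156 tx 1.05 ty -0.23
rz 0.160 tx 1.11 ty -0.27
rz 0.150 tx 1.09 ty -0.26
rz 0.110 tx 1.00 ty -0.19
rz 0.000 tx 0.00 ty 0.00
```

Request:
step_arm:
  targets:
    - [[0,0,0.155,1.05,-0.23,0.05,11],[0,0,0.16,1.1,-0.27,0.05,11],[0,0,0.15,1.1,-0.26,0,11],[0,0,0.11,1.0,-0.19,0,11],[0,0,0,0,0,0,11]]

```text
clock: 13.95
tool_pos: [536.0, 23.7, 11.9]
eef_rot: [0.635, 0.773, 0.0, -0.0]
ft_force: [-0.1, -0.1, -0.8]
gripper_width: 0.113
grasp_force: 0.0
```

Run:
```python
from h import *
plan([(-17,0,0),(32,0,0)])
```

```text
t 13.95 board [-44.5   3.2] z 11.9 head 0.008 tilt [-0.  0.] F [-0.1 -0.1 -0.8] w 0.113 q [-0.25  0.78  0.23  1.98 -0.41  0.42  0.49]
rz 0.008 tx 0.10 ty 0.32
rz 0.000 tx 4.90 ty 0.00
```

Request:
step_arm:
  targets:
    - [[0,0,0,1.0,0.15,0,11],[0,0,0,1.1,0.17,0,11],[0,0,0,1.2,0,0,11],[0,0,0,1.2,0,0,11],[0,0,0,0.7,0,0,11]]

```text
clock: 14.58
tool_pos: [529.4, 75.4, 11.4]
eef_rot: [0.636, 0.772, 0.0, -0.0]
ft_force: [0.2, 0.3, 0.2]
gripper_width: 0.108
grasp_force: 0.2
```

Request:
step_arm:
  targets:
    - [[0,0,0,0,0,0,11]]

```text
clock: 14.7
tool_pos: [529.5, 75.0, 11.4]
eef_rot: [0.636, 0.772, 0.0, -0.0]
ft_force: [-0.1, 0.3, 0.0]
gripper_width: 0.11
grasp_force: 0.0
```

Run:
```python
from h import *
go(8,0,12)
```

```text
t 14.70 board [7.1 0. ] z 11.4 head 0.006 tilt [-0.  0.] F [-0.1  0.3  0. ] w 0.110 q [-0.35  0.78  0.25  1.99 -0.43  0.42  0.41]
shift cm [ 0.09  0.   -0.06]
```

Now I retreat, lift clear and check.

Request:
step_arm:
  targets:
    - [[0,0,0,-2,0,0,11],[0,0,0,-4,0,0,11],[0,0,0,0,0,-4,11],[0,0,0,-3,0,-5,11],[0,0,0,-4,0,-3,11]]

```text
clock: 15.32
tool_pos: [555.5, -54.0, 133.6]
eef_rot: [0.636, 0.772, 0.001, 0.001]
ft_force: [0.4, 0.7, -0.2]
gripper_width: 0.11
grasp_force: 0.0
```

Run:
```python
from h import *
state()
im2=bot.camera("side")
v=cv2.resize(im2[130:280,170:370],(800,600),interpolation=cv2.INTER_CUBIC);cv2.imwrite("pics/s8.png",v)
```

```text
t 15.32 board [-124.5   -1.4] z 133.6 head 0.006 tilt [0.002 0.   ] F [ 0.4  0.7 -0.2] w 0.110 q [-0.18  0.61  0.35  1.86 -0.3   0.72  0.53]
```

View pics/s8.png

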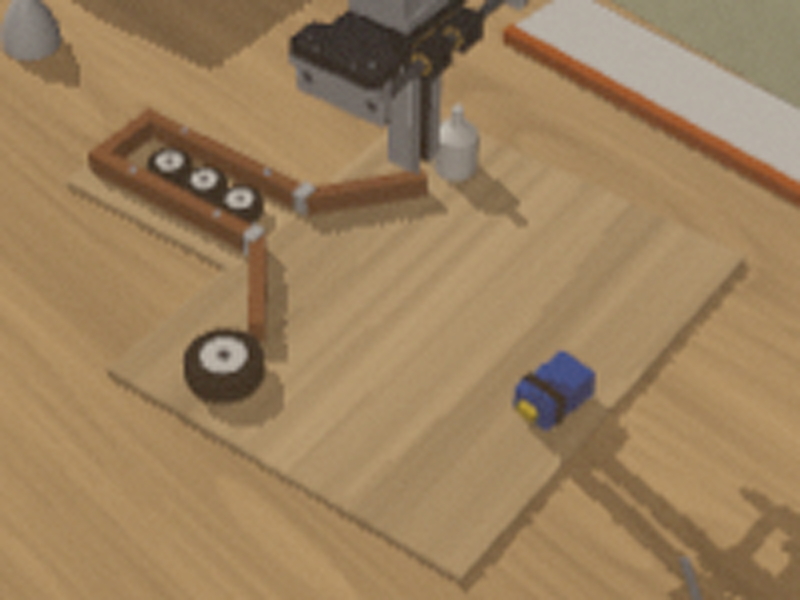

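All three wheels lie flat in the lane, with hubs at (169,160), (204,179) and (240,198). The last one is at about x = 32 mm. The bystanders on the board haven't moved.

Request:
step_arm:
  targets:
    - [[0,0,0,0,0,0,11],[0,0,0,0,0,0,11]]

```text
clock: 15.62
tool_pos: [553.6, -52.3, 130.5]
eef_rot: [0.636, 0.772, -0.0, -0.001]
ft_force: [-0.2, -0.5, -0.1]
gripper_width: 0.113
grasp_force: 0.0
```

```bash
python3 -c "
from h import *
print(bd['R'].T@(px2w('side',[(240/4+169.6,198/4+129.6)],20)[0,:2]-bd['o']))
print(bot.sign_off())"
```

```text
[33.66249894 -0.42574518]
the job is handed in; nothing more can be done
None
```

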